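# Spread the sweet onions in the pantry drying tray

### The job

The five sweet onions are heaped together at the back of the wooden drying tray, partly under the white wire shelf. Spread them into one even layer over the whole length of the tray: all of them resting on the tray floor, at least one in each of the left, middle and right thirds, and at least two centimetres clear between any two onions. Handle them gently, without throwing them or dropping them from a height, and do not disturb the can, the jar, the funnel and the lemon squeezer standing around.

Things in the scene. Friction and masses are not known exactly. Their poses are not given: they have to be found in the camera images.
- rack: Fixed shallow wooden drying tray. Origin: centre of its underside, on the work surface; x points to its back (away from the robot), y left along its length, z up. Outside 236 (x) by 346 mm (y), walls 8 mm thick, rim 26 mm and inner floor 8 mm above the work surface, inside 220 by 330 mm; thirds of its length meet at y = -55 and +55 mm. Its wire shelf is fixed to it.
- shelf_edge (a point): Middle of the front wire of the white wire shelf over the tray's back (30 mm behind the tray's middle, 224 mm up; axes as the tray). Wires along y at 0, 30, 60, 90, 120 mm behind this point, 5 to 8 mm thick, 424 mm long, underside 220 mm above the work surface. Four 8 mm wire legs at its corners: 0 and 120 mm behind, 212 mm left and right. Open in front and behind.
- onion_a: Sweet onion, golden-brown, slightly flattened ball 64 mm across and 52 mm high with a flat root end 28 mm across and a dry 8 mm neck stub (look only) on top; about 140 g. Origin at its centre; z runs from root to neck.
- onion_b: Sweet onion, golden-brown, slightly flattened ball 64 mm across and 52 mm high with a flat root end 28 mm across and a dry 8 mm neck stub (look only) on top; about 140 g. Origin at its centre; z runs from root to neck.
- onion_c: Sweet onion, golden-brown, slightly flattened ball 64 mm across and 52 mm high with a flat root end 28 mm across and a dry 8 mm neck stub (look only) on top; about 140 g. Origin at its centre; z runs from root to neck.
- onion_d: Sweet onion, golden-brown, slightly flattened ball 64 mm across and 52 mm high with a flat root end 28 mm across and a dry 8 mm neck stub (look only) on top; about 140 g. Origin at its centre; z runs from root to neck.
- onion_e: Sweet onion, golden-brown, slightly flattened ball 64 mm across and 52 mm high with a flat root end 28 mm across and a dry 8 mm neck stub (look only) on top; about 140 g. Origin at its centre; z runs from root to neck.
- can: Bystander: closed can of corn, green with a yellow band, 76 mm across, 108 mm high, upright; origin at the centre of its underside.
- jar: Bystander: short glass canning jar with snap lid and orange seal, 82 mm across, 94 mm high, upright; origin at the centre of its underside.
- funnel: Bystander: white plastic funnel standing mouth down, 100 mm across, 100 mm high; origin at the centre of its underside.
- squeezer: Bystander: stainless lemon squeezer lying flat, 240 mm long along its y axis, 78 mm wide at the bowl (at y = -65 mm), up to 42 mm high; origin at its underside near the middle.
Things that resemble listed ones, but are neither listed nor needed, are in the scene too. Leave any blue or purple look-alike of the onion_e alone.

How it is judged:
By the outcome, as a careful person would: the job done as asked, in the order asked, and still so for the second after the job is handed in, with the robot touching nothing.
It also fails if it takes over 67 s, if anything falls off the work surface, if the arm or the gripper's body presses on something with over 40 N, if the wrist force passes 120 N, or if a joint passes its speed limit or range.

### The arm

A 6-joint arm with a two-finger parallel gripper is mounted at the origin on the work surface. World frame = base frame: x ahead of the robot, y to its left, z up, the work surface at z = 0. Lengths are in m, angles in rad, forces in N, time in s.
With the tool pointing down it reaches from about 0.35 to 0.975 m from the base axis. Payload 4.9 kg.
Tool frame: the origin (TCP) lies midway between the tips of the shut fingers; the grasp point (between the pads) lies manip.grip_depth behind it (manip.grip_depth is the distance from the TCP to the grasp point, in m); z points along the fingers, x is the direction in which the jaws open and shut, and the axes are right-handed (so a half turn about z gives the same grasp; the last joint's range is limited). The gripper opens to 85 mm and grips with 20 to 120 N. Pads are 22 mm wide; open, the fingers measure 114 mm over their backs; the gripper's body (76 mm by 85 mm) begins 54 mm behind the grasp point. The pads swing forward as they close: fully open they stand 13 mm farther back than shut.
Start: joints at [-1.365, 0.053, 1.613, -0, 1.476, -0.119], TCP at [0.199, -0.592, 0.231] pointing down, gripper open.
Joint ranges: [-3.01, 3.01], [-1.01, 2.22], [0.06, 2.58], [-1.02, 4.17], [0.09, 2.62], [-3.14, 3.14]. Speed limits (rad/s): [2.57, 2.57, 3.14, 3.14, 3.14, 3.14].

### API

Orientations are given as a unit quaternion [w, x, y, z].
In Python, from plant import state, grab_frame, ticket, manip gives the robot as it stands.
- The arm moves only by the tool carry_out, never from a script. Its argument "moves" is a list that holds one entry, the list of rows, each a list of 7 numbers: the turn, a rotation vector about the tool's x, y, z each as a share of 5 degrees, from -1 to 1, then the shift along the tool's x, y, z each as a share of 0.04 m, from -1 to 1, then the gripper command: -1 is shut, 1 is fully open, values between are in proportion. A call has 1 to 8 rows; each row shifts and turns the commanded pose from where the row before left it, along the tool's axes as they then stand; what a row does not reach is not made up. A row lasts 1/12 s, in which the tool goes at most 41.7 mm and 7.16 degrees, less where a joint would pass 70% of its speed; a pose out of reach is approached as far as the arm can. A call with a number of a shift or a turn outside -1 to 1 is refused whole. A call with a gripper value outside its range is refused whole. The fingers move at their own pace and stop on an object; the grip force is fixed at half the most. Time passes only in rows, so rows that do not move let the fingers close. It gives the time, the measured TCP pose, the force and the opening at its end, in the units of the state.
- state(): the state, without advancing time (a new reading comes with each control period).
- grab_frame(name): name is "side" or "top" or "wrist"; returns a dict with "frame" (420x560x3 uint8, red, green, blue), "z_map" (420x560 float32, m along the optical axis (not along the pixel's ray), 0 where there is no reading), "K" (3x3 intrinsics, pixels), "world_from_camera" (4x4, takes a point from camera to world coordinates); the wrist camera has in their place "hand_eye" (4x4, takes a point from camera to tool coordinates, whose origin is the TCP and whose axes are the tool frame's). Camera axes: x right, y down, z forward; pixel columns grow to the right and rows downward; lengths in m; the calibration is good to about 2 mm. A picture is of the moment at which its call begins: read the wrist's pose just before it.
- ticket.job_done(): hands the job in, once; it reports no verdict.
The state is a dict: "time": time; "joint_pos": joint angles; "joint_vel": joint speeds; "joint_efforts": joint torques, N m; "tool_pos": TCP position; "tool_rot": TCP orientation; "contact_force": force on the tool from outside, world axes, zero at the start; "ft_torque": the same for the moment, N m; "gripper_width": opening from 0.0 (shut) to 1.0 (fully open).
Only numpy, scipy, OpenCV 4.12 (cv2) and the standard library are available. Lean on these libraries where they do the work, as an engineer would, in place of code of your own. Each camera call takes 0.05 s, during which the arm holds its last target.

## Working session

There is one attempt and no reset: what is moved stays moved. The work goes in short steps, Python scripts to look and compute and a tool call to move; the robot and the scene stay as the last step left them, time stands still between calls to the robot, and variables do not carry over. Pictures are saved under pics/ and viewed, and the job is handed in when it is done.

Besides the shell and the picture viewer there is one more tool, called after "Request:" by a JSON object that holds its "op" and its "data", one argument or row to a line. carry_out: Moves the arm, as the interface text tells. Shift numbers are shares of 0.04 m and turn numbers shares of 5 degrees, none past 1 either way. Its arguments: {"type":"object","properties":{"moves":{"type":"array"}},"required":["moves"]}

```bash
mkdir -p pics; ls; cat > h.py <<'E'
import numpy as np, cv2
from plant import state, grab_frame, ticket, manip
from scipy.spatial.transform import Rotation as R
def save(n,f): cv2.imwrite('pics/'+n,f['frame'][:,:,::-1])
def world(f,st=None):
    if 'world_from_camera' in f: T=np.array(f['world_from_camera'])
    else:
        q=st['tool_rot'];T0=np.eye(4);T0[:3,:3]=R.from_quat([q[1],q[2],q[3],q[0]]).as_matrix();T0[:3,3]=st['tool_pos'];T=T0@np.array(f['hand_eye'])
    K=np.array(f['K']);z=f['z_map'];v,u=np.mgrid[:z.shape[0],:z.shape[1]]
    P=np.stack([(u-K[0,2])/K[0,0]*z,(v-K[1,2])/K[1,1]*z,z],-1)
    W=P@T[:3,:3].T+T[:3,3];W[z<=0]=np.nan
    return W
E
python3 - <<'E'
from h import *
s=state();print(s);print(manip.grip_depth)
for n in('side','top'):
    f=grab_frame(n);save(n+'0.png',f);np.savez('pics/%s0.npz'%n,**f);print(n,f['K'],f['world_from_camera'])
E
```

```text
pics
{'time': 0.0, 'joint_pos': array([-1.36497779e+00,  5.33642064e-02,  1.61430163e+00,  2.24857043e-05,
        1.47596794e+00, -1.18998377e-01]), 'joint_vel': array([ 0.00166414,  0.00057028, -0.00243512, -0.00066239,  0.00109879,
        0.00184796]), 'joint_efforts': array([-1.38018868e-04, -3.93672216e+01, -3.70179248e+01, -9.43053533e-05,
        6.96838993e-03,  1.62479847e-05]), 'tool_pos': array([ 0.19933993, -0.59170773,  0.23005389]), 'tool_rot': array([-6.97897991e-04,  8.12136646e-01, -5.83466389e-01, -7.44719770e-04]), 'contact_force': array([-0.08708784, -0.13601792,  0.03006738]), 'ft_torque': array([ 0.00524829, -0.02416482,  0.03806858]), 'gripper_width': 1.0013609072522884}
0.0187
side [[539.28455948   0.         283.61588019]
 [  0.         539.28455948 215.01569021]
 [  0.           0.           1.        ]] [[ 0.99194484 -0.07283466  0.10363658  0.42715602]
 [-0.12651212 -0.61055445  0.78180429 -1.10377679]
 [ 0.00633333 -0.78861801 -0.61485081  1.06637783]
 [ 0.          0.          0.          1.        ]]
top [[418.57791253   0.         276.21609192]
 [  0.         418.57791253 203.89522942]
 [  0.           0.           1.        ]] [[ 9.32543272e-03 -9.80864921e-01  1.94466048e-01  3.82994150e-01]
 [-9.99956431e-01 -9.06657040e-03  2.22118750e-03  2.61418781e-02]
 [-4.15544789e-04 -1.94478289e-01 -9.80906735e-01  1.12182754e+00]
 [ 0.00000000e+00  0.00000000e+00  0.00000000e+00  1.00000000e+00]]
```

View pics/side0.png

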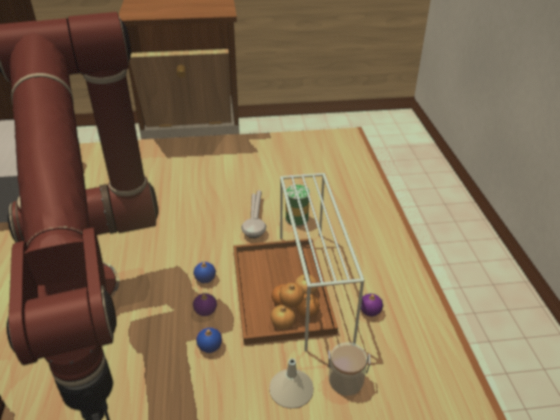

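View pics/top0.png

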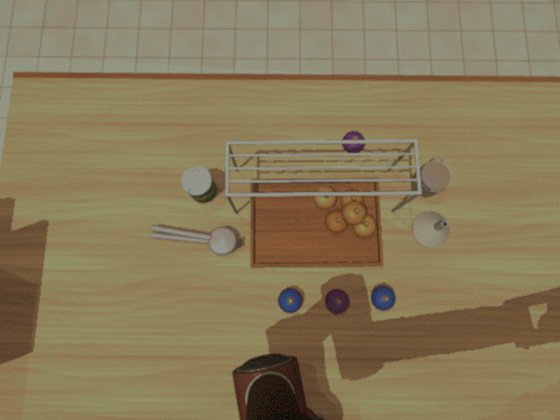

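The tray is centred near (316,225) in the top view. The heap spans (325–365, 197–225), with one onion on top at (354,212). Blue and purple look-alikes sit outside the tray. Next I'll measure them.

```bash
python3 - <<'E'
from h import *
for n,(a,b,c,d) in dict(top=(130,280,210,460),side=(170,400,170,400)).items():
    f=dict(np.load('pics/%s0.npz'%n)); W=world(f)
    im=f['frame'][a:b,c:d]
    k=3
    cv2.imwrite('pics/%s0c.png'%n,cv2.resize(im[:,:,::-1],None,fx=k,fy=k,interpolation=cv2.INTER_CUBIC))
    hsv=cv2.cvtColor(f['frame'],cv2.COLOR_RGB2HSV)
    np.save('pics/W_%s.npy'%n,W)
    pts=dict(top=[(325,197),(352,200),(354,212),(336,221),(365,225),(251,266),(382,265),(316,266),(251,230),(381,230),(300,240),(197,180),(435,175),(430,230),(222,240),(155,232),(230,194),(418,194),(290,300),(337,300),(383,297)],side=[(283,316),(290,293),(302,283),(280,294),(310,303)])[n]
    for u,v in pts: print(n,u,v,W[v,u].round(3),hsv[v,u])
E
```

```text
top 325 197 [ 0.613 -0.098  0.062] [ 19 147 113]
top 352 200 [ 0.606 -0.168  0.059] [ 16 146  96]
top 354 212 [ 0.567 -0.164  0.102] [ 17 133 127]
top 336 221 [ 0.55  -0.125  0.06 ] [ 17 137 115]
top 365 225 [ 0.54  -0.199  0.063] [ 17 133 113]
top 251 266 [0.436 0.093 0.025] [ 15 147 120]
top 382 265 [ 0.441 -0.248  0.024] [ 16 143 132]
top 316 266 [ 0.438 -0.078  0.01 ] [ 15 126 121]
top 251 230 [0.53  0.094 0.025] [ 13 141 130]
top 381 230 [ 0.533 -0.249  0.024] [ 16 141 127]
top 300 240 [ 0.506 -0.036  0.01 ] [ 13 150 129]
top 197 180 [0.643 0.227 0.107] [ 28  23 147]
top 435 175 [ 0.666 -0.375  0.092] [ 15  70 134]
top 430 230 [ 0.532 -0.371  0.042] [ 30  46 143]
top 222 240 [0.501 0.169 0.037] [ 38  21 148]
top 155 232 [0.523 0.351 0.015] [ 16  82 118]
top 230 194 [0.58  0.129 0.232] [ 72   8 150]
top 418 194 [ 0.586 -0.282  0.226] [ 25  27 121]
top 290 300 [ 0.352 -0.008  0.061] [ 27  94 141]
top 337 300 [ 0.352 -0.125  0.056] [ 16 129  83]
top 383 297 [ 0.361 -0.24   0.054] [ 13 106 111]
side 283 316 [ 0.545 -0.218  0.055] [ 19 139 185]
side 290 293 [ 0.567 -0.184  0.098] [ 19 138 187]
side 302 283 [ 0.608 -0.114  0.057] [ 22 124 187]
side 280 294 [ 0.543 -0.172  0.085] [ 15 157 140]
side 310 303 [ 0.618 -0.184  0.055] [ 15 148 164]
```

View pics/top0c.png

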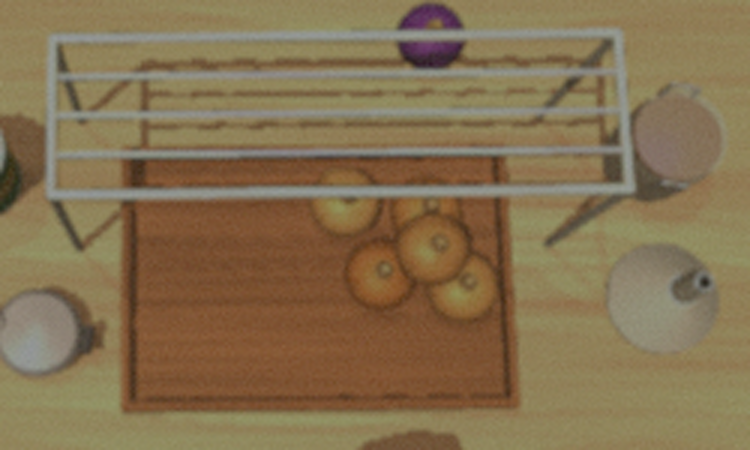

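View pics/side0c.png

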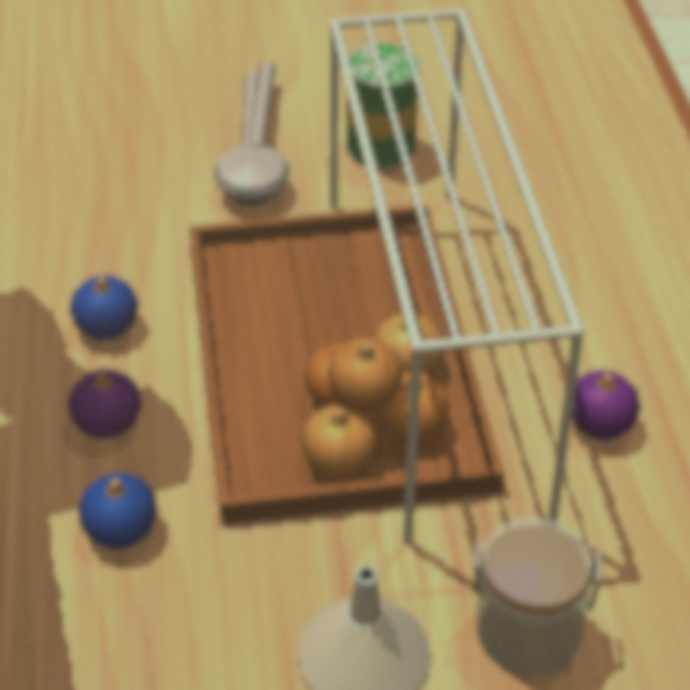

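```bash
cat > fit.py <<'E'
from h import *
from scipy.optimize import least_squares
def cloud(fs):
    out=[]
    for f,st in fs:
        W=world(f,st).reshape(-1,3);h=cv2.cvtColor(f['frame'],cv2.COLOR_RGB2HSV).reshape(-1,3)
        m=(W[:,0]>.445)&(W[:,0]<.655)&(W[:,1]>-.24)&(W[:,1]<.085)&(W[:,2]>.018)&(W[:,2]<.13)
        out.append(W[m])
    return np.vstack(out)
def fit(P,C,it=6):
    C=np.array(C,float);S=np.array([.032,.032,.026])
    for _ in range(it):
        d=np.stack([np.linalg.norm((P-c)/S,axis=1)-1 for c in C],1)*.029
        lab=np.argmin(abs(d),1);best=abs(d).min(1);res=[]
        for i in range(len(C)):
            Q=P[(lab==i)&(best<.012)]
            if len(Q)<15: res.append((len(Q),9));continue
            r=least_squares(lambda c:(np.linalg.norm((Q-c)/S,axis=1)-1)*.029,C[i],loss='soft_l1',f_scale=.002)
            C[i]=r.x;res.append((len(Q),np.sqrt(np.mean(r.fun**2))))
    return C,res
E
python3 - <<'E'
from fit import *
fs=[(dict(np.load('pics/%s0.npz'%n)),None) for n in('top','side')]
I=[(.61,-.1,.034),(.605,-.168,.034),(.567,-.164,.076),(.55,-.125,.034),(.54,-.199,.034)]
for F in(fs,fs[:1],fs[1:]):
    C,r=fit(cloud(F),I)
    for c,x in zip(C,r): print(c.round(4),x[0],round(float(x[1]),4))
    print()
W=world(fs[0][0]).reshape(-1,3)
rim=W[(W[:,2]>.018)&(W[:,2]<.032)&(W[:,0]>.40)&(W[:,0]<.7)&(W[:,1]>-.29)&(W[:,1]<.13)]
for i in range(2): print(np.percentile(rim[:,i],[1,5,50,95,99]).round(3))
w=W[(W[:,2]>.2)&(W[:,2]<.25)&(W[:,0]>.5)]
for lo,hi in((-.3,-.2),(-.1,0),(.05,.15)):
    q=w[(w[:,1]>lo)&(w[:,1]<hi)];print(len(q),np.percentile(q[:,0],[1,5,10,20,50]).round(3))
L=rim[rim[:,1]>.085];Rr=rim[rim[:,1]<-.24]
print(np.polyfit(L[:,0],L[:,1],1),np.polyfit(Rr[:,0],Rr[:,1],1))
E
```

```text
[ 0.62   -0.1006  0.0339] 576 0.0022
[ 0.6126 -0.1716  0.0342] 530 0.0022
[ 0.5712 -0.1683  0.0759] 963 0.0023
[ 0.5557 -0.1302  0.0341] 556 0.0019
[ 0.5459 -0.2017  0.0343] 814 0.0023

[ 0.6196 -0.1004  0.0338] 360 0.0019
[ 0.6119 -0.1716  0.0343] 211 0.0021
[ 0.5709 -0.1682  0.0757] 487 0.0022
[ 0.5551 -0.1303  0.0341] 400 0.0019
[ 0.5456 -0.2014  0.0342] 343 0.0021

[ 0.6209 -0.1008  0.034 ] 216 0.0024
[ 0.6128 -0.1716  0.0342] 319 0.0023
[ 0.5714 -0.1683  0.0763] 475 0.0024
[ 0.5577 -0.1311  0.035 ] 156 0.0016
[ 0.5462 -0.202   0.0343] 471 0.0023

[0.436 0.438 0.5   0.673 0.676]
[-0.25  -0.247 -0.079  0.095  0.12 ]
758 [0.585 0.586 0.588 0.592 0.648]
677 [0.581 0.583 0.584 0.587 0.645]
671 [0.579 0.58  0.582 0.586 0.643]
[-0.00285366  0.09555992] [ 0.00736561 -0.24915296]
```

```bash
cat > plan.py <<'E'
from h import *
import sys
GD=.0187
def ori(t,roll=0):
    t=np.radians(t);z=np.array([np.sin(t),0,-np.cos(t)]);x=np.array([0,-1.,0]);y=np.cross(z,x)
    return R.from_matrix(np.stack([x,y,z],1))*R.from_euler('z',roll,degrees=True)
def cur():
    s=state();q=s['tool_rot'];return np.array(s['tool_pos']),R.from_quat([q[1],q[2],q[3],q[0]]),s
def rows(p,r,P,Rt,g,n=None):
    # P: TCP target
    d=np.linalg.norm(P-p);a=(r.inv()*Rt).magnitude()
    n=n or max(1,int(np.ceil(max(d/.038,np.degrees(a)/4.9))))
    out=[]
    for i in range(n):
        k=1/(n-i);dr=(r.inv()*Rt).as_rotvec()*k
        sh=r.inv().apply((P-p)*k)
        row=np.r_[np.round(np.degrees(dr)/5,2),np.round(sh/.04,2)]
        out.append(row.tolist()+[g])
        p=p+r.apply(row[3:]*.04);r=r*R.from_rotvec(np.radians(row[:3]*5))
    return out,p,r
def go(wps,p=None,r=None):
    """wps: (graspPoint xyz, tilt, roll, grip, n)"""
    if p is None:
        p,r,s=cur();print('t',s['time'],'gp',(p-r.apply([0,0,GD])).round(4),'g',s['gripper_width'],'F',np.round(s['contact_force'],1))
    for G,t,ro,g,n in wps:
        Rt=ori(t,ro);P=np.array(G)+Rt.apply([0,0,-0])+Rt.apply([0,0,GD])
        o,p,r=rows(p,r,P,Rt,g,n)
        for x in o: print(str(x).replace(' ',''))
        print('--',len(o))
E
python3 - <<'E'
from plan import *
print(cur()[1].as_matrix().round(3))
go([([.50,-.168,.20],30,0,1,None),([.521,-.168,.163],30,0,1,None)])
E
```

```text
[[ 0.319 -0.948 -0.   ]
 [-0.948 -0.319  0.002]
 [-0.002 -0.    -1.   ]]
t 0.1 gp [ 0.1993 -0.5918  0.2489] g 1.0006177677350447 F [ 0.1  0.4 -0.3]
[0.42,0.07,0.26,-0.54,-0.77,0.08,1]
[0.43,0.07,0.26,-0.56,-0.75,0.11,1]
[0.42,0.07,0.26,-0.58,-0.73,0.13,1]
[0.43,0.07,0.26,-0.59,-0.71,0.16,1]
[0.42,0.07,0.26,-0.61,-0.69,0.18,1]
[0.43,0.07,0.26,-0.63,-0.67,0.2,1]
[0.42,0.07,0.26,-0.64,-0.65,0.22,1]
[0.43,0.07,0.26,-0.66,-0.63,0.24,1]
[0.42,0.07,0.26,-0.67,-0.6,0.26,1]
[0.43,0.07,0.26,-0.69,-0.58,0.28,1]
[0.42,0.07,0.26,-0.7,-0.55,0.29,1]
[0.43,0.07,0.26,-0.72,-0.53,0.31,1]
[0.42,0.08,0.25,-0.73,-0.5,0.32,1]
[0.43,0.07,0.26,-0.75,-0.47,0.34,1]
-- 14
[-0.0,0.0,-0.0,0.0,0.0,0.53,1]
[-0.0,0.0,-0.0,0.0,0.01,0.54,1]
-- 2
```

Request:
{"op": "carry_out", "data": {
  "moves": [
    [[0.42, 0.07, 0.26, -0.54, -0.77, 0.08, 1], [0.43, 0.07, 0.26, -0.56, -0.75, 0.11, 1], [0.42, 0.07, 0.26, -0.58, -0.73, 0.13, 1], [0.43, 0.07, 0.26, -0.59, -0.71, 0.16, 1], [0.42, 0.07, 0.26, -0.61, -0.69, 0.18, 1], [0.43, 0.07, 0.26, -0.63, -0.67, 0.2, 1], [0.42, 0.07, 0.26, -0.64, -0.65, 0.22, 1], [0.43, 0.07, 0.26, -0.66, -0.63, 0.24, 1]]
  ]
}}

```text
time: 0.77
tool_pos: [0.3768, -0.3485, 0.2038]
tool_rot: [-0.106, 0.746, -0.648, 0.106]
contact_force: [0.6, -0.4, -0.2]
gripper_width: 1.0
```

```bash
python3 - <<'E'
from plan import *
go([([.50,-.168,.20],30,0,1,None),([.521,-.168,.163],30,0,1,None)])
E
```

```text
t 0.7667 gp [ 0.3712 -0.3489  0.2216] g 0.9996348266653253 F [ 0.6 -0.4 -0.2]
[0.42,0.07,0.26,-0.67,-0.6,0.26,1]
[0.42,0.07,0.26,-0.69,-0.57,0.28,1]
[0.42,0.07,0.25,-0.7,-0.55,0.29,1]
[0.42,0.07,0.26,-0.71,-0.52,0.31,1]
[0.42,0.07,0.25,-0.73,-0.5,0.32,1]
[0.43,0.06,0.26,-0.74,-0.47,0.34,1]
-- 6
[-0.0,0.0,-0.0,0.0,0.01,0.53,1]
[-0.0,0.0,-0.0,0.0,0.0,0.53,1]
-- 2
```

Tracking is accurate, so I'm continuing the approach.

Request:
{"op": "carry_out", "data": {
  "moves": [
    [[0.42, 0.07, 0.26, -0.67, -0.6, 0.26, 1], [0.42, 0.07, 0.26, -0.69, -0.57, 0.28, 1], [0.42, 0.07, 0.25, -0.7, -0.55, 0.29, 1], [0.42, 0.07, 0.26, -0.71, -0.52, 0.31, 1], [0.42, 0.07, 0.25, -0.73, -0.5, 0.32, 1], [0.43, 0.06, 0.26, -0.74, -0.47, 0.34, 1], [0, 0, 0, 0, 0, 0.53, 1], [0, 0, 0, 0, 0, 0.53, 1]]
  ]
}}

```text
time: 1.43
tool_pos: [0.5307, -0.1673, 0.1474]
tool_rot: [-0.183, 0.685, -0.681, 0.183]
contact_force: [0.1, -0.3, 0.0]
gripper_width: 0.998
```

```bash
python3 - <<'E'
from plan import *
s=state();f=grab_frame('wrist');save('w1.png',f);print(np.round(s['joint_pos'],2))
save('s1.png',grab_frame('side'))
# C centre, 6 mm back along approach
go([([.568,-.168,.081],30,0,1,None)])
E
```

```text
[-0.58 -0.35  2.18  0.36  0.89  0.82]
t 1.5333 gp [ 0.5191 -0.1672  0.159 ] g 1.0002925413936596 F [-0.5  0.4 -0.2]
[0.03,0.02,0.01,0.01,-0.04,0.77,1]
[0.03,0.02,0.0,0.01,-0.03,0.76,1]
[0.03,0.02,0.01,0.01,-0.03,0.77,1]
-- 3
```

View pics/w1.png

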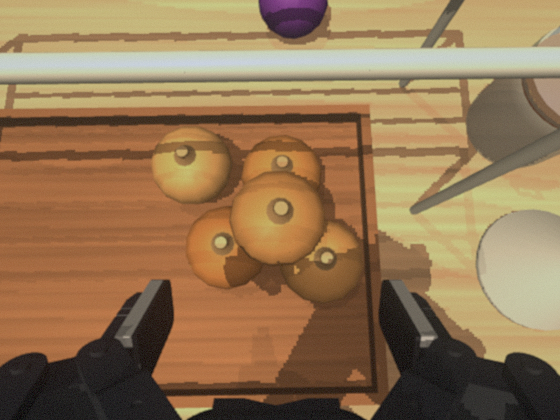

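View pics/s1.png

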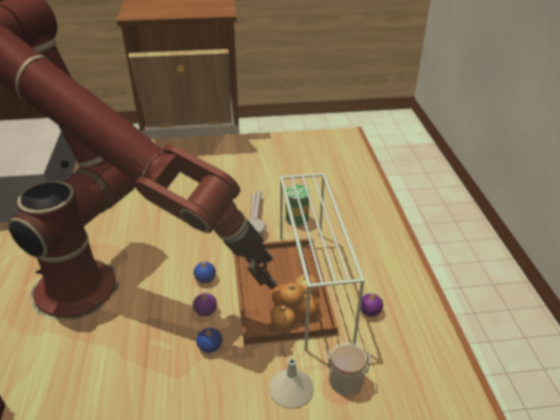

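The onions are clearly laid out, with the top one at (280,215) centred between the fingers. Descending and closing.

Request:
{"op": "carry_out", "data": {
  "moves": [
    [[0, 0, 0, 0.02, -0.03, 0.8, 1], [0, 0, 0, 0.02, -0.03, 0.8, 1], [0, 0, 0, 0, -0.02, 0.75, 1], [0, 0, 0, 0, 0, 0, -1], [0, 0, 0, 0, 0, 0, -1], [0, 0, 0, 0, 0, 0, -1], [0, 0, 0, 0, 0, 0, -1]]
  ]
}}

```text
time: 2.12
tool_pos: [0.5799, -0.1719, 0.0697]
tool_rot: [-0.183, 0.683, -0.682, 0.184]
contact_force: [-0.6, -0.6, -1.3]
gripper_width: 0.705
```

```bash
python3 - <<'E'
from plan import *
p,r,s=cur()
save('w2.png',grab_frame('wrist'))
go([([.545,-.168,.125],30,0,-1,None),([.52,.03,.12],30,0,-1,None),([.52,.03,.042],30,0,-1,None)])
E
```

```text
t 2.1667 gp [ 0.5706 -0.1718  0.086 ] g 0.7067236358902188 F [-0.7  0.2 -1.9]
[-0.01,-0.01,0.01,-0.05,0.03,-0.58,-1]
[-0.01,-0.01,0.01,-0.04,0.04,-0.58,-1]
-- 2
[-0.0,0.0,0.0,-0.83,0.1,-0.03,-1]
[-0.0,0.0,0.0,-0.82,0.1,-0.04,-1]
[-0.0,0.0,0.0,-0.83,0.1,-0.03,-1]
[-0.0,0.0,0.0,-0.82,0.1,-0.04,-1]
[-0.0,0.0,0.0,-0.83,0.1,-0.03,-1]
[-0.0,0.0,0.0,-0.82,0.1,-0.04,-1]
-- 6
[-0.0,0.0,0.0,-0.0,0.32,0.56,-1]
[-0.0,0.0,0.0,-0.0,0.33,0.57,-1]
[-0.0,0.0,0.0,-0.01,0.32,0.56,-1]
-- 3
```

View pics/w2.png

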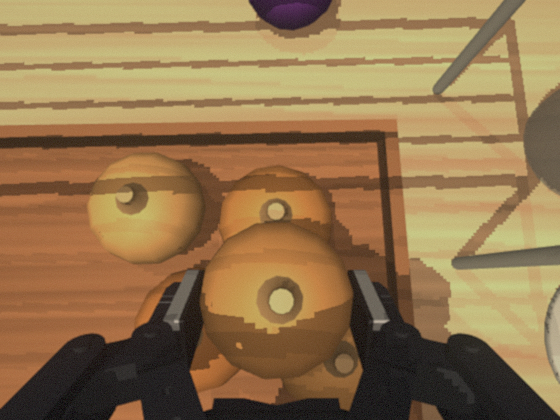

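Request:
{"op": "carry_out", "data": {
  "moves": [
    [[0, 0, 0, 0, 0.25, -0.5, -1], [0, 0, 0, -0.05, 0.03, -0.6, -1], [0, 0, 0, -0.83, 0.1, -0.1, -1], [0, 0, 0, -0.83, 0.1, -0.05, -1], [0, 0, 0, -0.83, 0.1, -0.03, -1], [0, 0, 0, -0.83, 0.1, -0.03, -1], [0, 0, 0, -0.83, 0.1, -0.03, -1], [0, 0, 0, -0.8, 0.1, -0.03, -1]]
  ]
}}

```text
time: 2.83
tool_pos: [0.5212, 0.03, 0.0992]
tool_rot: [-0.184, 0.683, -0.683, 0.184]
contact_force: [0.8, 0.9, -1.3]
gripper_width: 0.708
```

```bash
python3 - <<'E'
from plan import *
save('s2.png',grab_frame('side'))
f=grab_frame('wrist');save('w3.png',f)
go([([.515,.03,.055],30,0,-1,None),([.515,.03,.046],30,0,-1,None)])
E
```

```text
t 2.9333 gp [0.511  0.0327 0.1144] g 0.7062075191835412 F [-0.2  0.5 -0.7]
[-0.0,0.02,0.04,0.04,0.33,0.67,-1]
[-0.01,0.02,0.03,0.03,0.33,0.67,-1]
-- 2
[0.0,0.0,0.0,0.0,0.11,0.19,-1]
-- 1
```

View pics/w3.png

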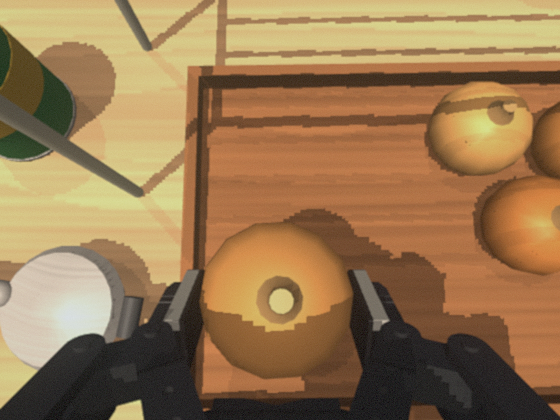

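View pics/s2.png

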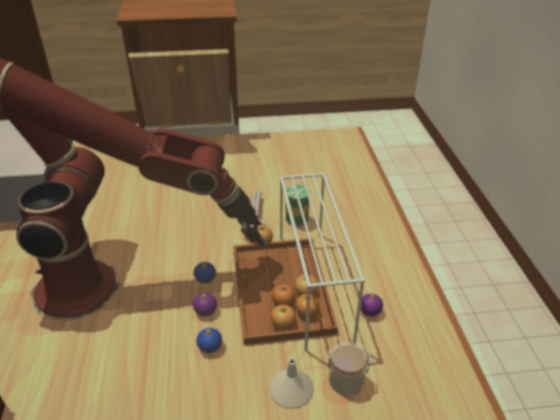

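Request:
{"op": "carry_out", "data": {
  "moves": [
    [[0, 0, 0, 0.06, 0.33, 0.67, -1], [0, 0, 0, 0.06, 0.3, 0.6, -1], [0, 0, 0, 0, 0.1, 0.17, -1], [0, 0, 0, 0, 0, 0, -1]]
  ]
}}

```text
time: 3.27
tool_pos: [0.5226, 0.0237, 0.0302]
tool_rot: [-0.181, 0.684, -0.683, 0.181]
contact_force: [0.6, 0.2, -2.1]
gripper_width: 0.709
```

```bash
python3 - <<'E'
from plan import *
f=grab_frame('top');f2=grab_frame('side');save('t3.png',f)
go([([.515,.03,.046],30,0,-1,None)])
from fit import *
C,r=fit(cloud([(f,None),(f2,None)]),[(.62,-.1,.034),(.612,-.171,.034),(.556,-.130,.034),(.546,-.2017,.034)])
print(C.round(4),r)
f=f2
for k,n in((f,'side'),):
    W=world(k);h=cv2.cvtColor(k['frame'],cv2.COLOR_RGB2HSV)
    m=(W[...,0]>.445)&(W[...,0]<.57)&(W[...,1]>-.02)&(W[...,1]<.08)&(W[...,2]>.012)&(W[...,2]<.1)&(h[...,1]>100)
    Q=W[m];print(len(Q),np.percentile(Q,[5,50,95],axis=0).round(3))
E
```

```text
t 3.3667 gp [0.5161 0.0235 0.0501] g 0.706406207605398 F [ 1.4  0.6 -1.3]
[-0.0,-0.0,0.01,-0.16,0.07,0.08,-1]
-- 1
[[ 0.62   -0.1003  0.034 ]
 [ 0.6128 -0.1717  0.0343]
 [ 0.5557 -0.1302  0.0341]
 [ 0.5458 -0.2019  0.0344]] [(651, np.float64(0.001938702997505508)), (746, np.float64(0.002070211413120916)), (860, np.float64(0.002343108833716191)), (924, np.float64(0.0021730343527366007))]
246 [[ 0.498 -0.012  0.013]
 [ 0.526  0.009  0.06 ]
 [ 0.546  0.052  0.074]]
```

Request:
{"op": "carry_out", "data": {
  "moves": [
    [[0, 0, 0, 0, 0.03, 0.06, -1], [0, 0, 0, 0, 0.02, 0.05, -1], [0, 0, 0, 0, 0, 0, -1]]
  ]
}}

```text
time: 3.62
tool_pos: [0.5259, 0.0239, 0.0289]
tool_rot: [-0.183, 0.683, -0.682, 0.183]
contact_force: [0.7, -0.1, -1.3]
gripper_width: 0.708
```

```bash
python3 - <<'E'
from plan import *
go([([.5,.02,.05],30,0,-1,None)])
f2=grab_frame('side');save('s4.png',f2)
E
```

```text
t 3.6167 gp [0.5166 0.0239 0.0451] g 0.7076487400345728 F [ 0.7 -0.1 -1.3]
[-0.0,0.0,0.02,0.1,0.3,-0.31,-1]
-- 1
```

Request:
{"op": "carry_out", "data": {
  "moves": [
    [[0, 0, 0, 0, 0.02, 0.04, -1], [0, 0, 0, 0, 0.02, 0.04, -1], [0, 0, 0, 0, 0, 0, -1]]
  ]
}}

```text
time: 3.92
tool_pos: [0.5257, 0.0241, 0.0244]
tool_rot: [-0.183, 0.684, -0.682, 0.183]
contact_force: [0.7, 0.3, -0.2]
gripper_width: 0.711
```

```bash
python3 - <<'E'
from plan import *
go([([.5,.02,.05],30,0,-1,None)])
f=grab_frame('side');save('s5.png',f);W=world(f)
h=cv2.cvtColor(f['frame'],cv2.COLOR_RGB2HSV)
cv2.imwrite('pics/s5c.png',cv2.resize(f['frame'][200:300,200:320,::-1],None,fx=5,fy=5))
E
```

```text
t 3.9167 gp [0.5164 0.0241 0.0406] g 0.7114198955018197 F [ 0.7  0.3 -0.2]
[0.01,0.0,0.02,0.1,0.24,-0.41,-1]
-- 1
```

View pics/s5c.png

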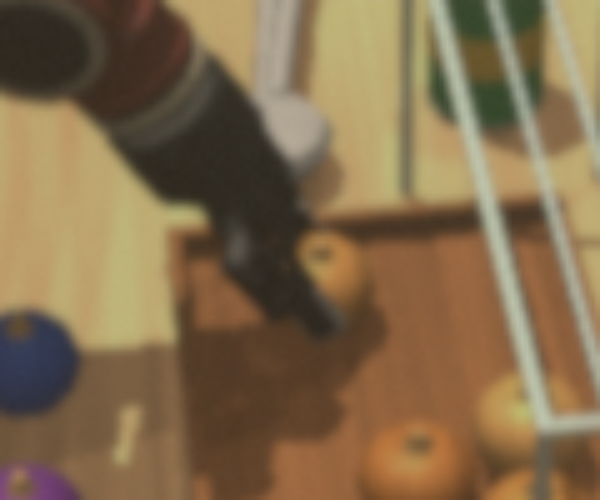

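Request:
{"op": "carry_out", "data": {
  "moves": [
    [[0, 0, 0, 0, 0, 0, 0.1], [0, 0, 0, 0, 0, 0, 0.6], [0, 0, 0, 0, 0, 0, 0.7], [0, 0, 0, 0, 0, -0.4, 0.7], [0, 0, 0, 0, 0, -0.9, 0.8], [0, 0, 0, 0, 0, -1, 1]]
  ]
}}

```text
time: 4.47
tool_pos: [0.4775, 0.0243, 0.1022]
tool_rot: [-0.181, 0.684, -0.683, 0.18]
contact_force: [1.0, -0.6, 1.3]
gripper_width: 0.996
```

```bash
python3 - <<'E'
from plan import *
go([([.52,-.202,.14],15,-45,1,None)])
E
```

```text
t 4.4667 gp [0.4683 0.0243 0.1184] g 0.9962894281954634 F [ 1.  -0.6  1.3]
[-0.28,-0.11,-0.89,0.57,-0.13,0.01,1]
[-0.28,-0.11,-0.89,0.57,-0.08,0.01,1]
[-0.28,-0.11,-0.89,0.58,-0.04,-0.0,1]
[-0.27,-0.11,-0.9,0.58,0.01,-0.01,1]
[-0.28,-0.11,-0.89,0.58,0.05,-0.01,1]
[-0.27,-0.12,-0.9,0.57,0.1,-0.01,1]
[-0.28,-0.11,-0.89,0.56,0.14,-0.02,1]
[-0.27,-0.12,-0.9,0.55,0.19,-0.02,1]
[-0.28,-0.11,-0.89,0.53,0.23,-0.02,1]
[-0.27,-0.12,-0.9,0.51,0.27,-0.02,1]
-- 10
```

Request:
{"op": "carry_out", "data": {
  "moves": [
    [[-0.28, -0.11, -0.89, 0.57, -0.13, -0.1, 1], [-0.28, -0.11, -0.89, 0.57, -0.08, 0.01, 1], [-0.28, -0.11, -0.89, 0.58, -0.04, 0, 1], [-0.27, -0.11, -0.9, 0.58, 0.01, 0, 1], [-0.28, -0.11, -0.89, 0.58, 0.05, 0, 1], [-0.27, -0.12, -0.9, 0.57, 0.1, 0, 1], [-0.28, -0.11, -0.89, 0.56, 0.14, -0.02, 1], [-0.27, -0.12, -0.9, 0.55, 0.19, -0.02, 1]]
  ]
}}

```text
time: 5.13
tool_pos: [0.5158, -0.1584, 0.1233]
tool_rot: [-0.078, 0.881, -0.445, 0.137]
contact_force: [-0.6, 0.0, 0.1]
gripper_width: 1.0
```

```bash
python3 - <<'E'
from plan import *
from fit import *
fs=[(grab_frame('top'),None),(grab_frame('side'),None)]
save('t6.png',fs[0][0])
C,r=fit(cloud(fs[1:]),[(.62,-.1,.034),(.612,-.171,.034),(.556,-.130,.034),(.546,-.2017,.034),(.516,.024,.034)])
print(C.round(4),[x[0] for x in r])
go([([.523,-.202,.13],15,-45,1,None)])
E
```

```text
[[ 0.6207 -0.1003  0.0339]
 [ 0.6132 -0.1719  0.0344]
 [ 0.5557 -0.13    0.0341]
 [ 0.546  -0.2018  0.0343]
 [ 0.5164  0.0244  0.0353]] [290, 373, 399, 478, 48]
t 5.2333 gp [ 0.5113 -0.1603  0.1424] g 0.9993650603338071 F [-0.3  0.6 -0.2]
[-0.3,-0.16,-0.9,0.47,0.25,0.19,1]
[-0.3,-0.16,-0.9,0.45,0.28,0.18,1]
-- 2
```

Request:
{"op": "carry_out", "data": {
  "moves": [
    [[-0.3, -0.16, -0.9, 0.47, 0.25, 0.19, 1], [-0.3, -0.16, -0.9, 0.45, 0.28, 0.18, 1]]
  ]
}}

```text
time: 5.4
tool_pos: [0.5258, -0.1986, 0.1101]
tool_rot: [-0.05, 0.917, -0.377, 0.119]
contact_force: [0.6, -1.0, -0.2]
gripper_width: 0.998
```

```bash
python3 - <<'E'
from plan import *
save('w6.png',grab_frame('wrist'))
go([([.546,-.202,.038],15,-45,1,None)])
E
```

```text
t 5.45 gp [ 0.522  -0.2017  0.1276] g 0.9969776886873852 F [-2.7 -1.3  0.9]
[0.01,0.01,0.02,0.0,-0.0,0.77,1]
[0.01,0.01,0.03,0.01,-0.0,0.77,1]
[0.01,0.01,0.02,0.0,0.0,0.78,1]
-- 3
```

View pics/w6.png

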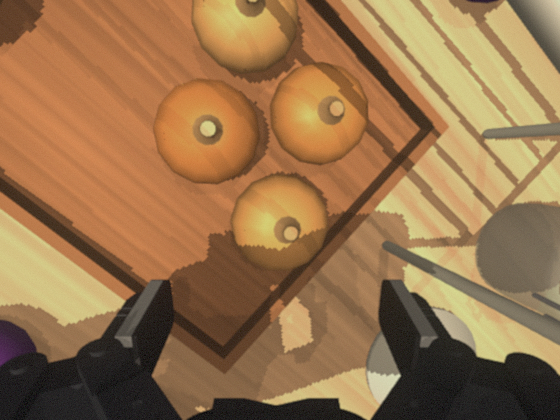

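Request:
{"op": "carry_out", "data": {
  "moves": [
    [[0, 0, 0, 0, 0, 0.77, 1], [0, 0, 0, 0, 0, 0.77, 1], [0, 0, 0, 0, 0, 0.6, 0.9]]
  ]
}}

```text
time: 5.7
tool_pos: [0.5477, -0.1976, 0.0258]
tool_rot: [-0.051, 0.916, -0.379, 0.119]
contact_force: [-0.9, -0.1, -1.1]
gripper_width: 0.95
```

```bash
python3 - <<'E'
from plan import *
save('w7.png',grab_frame('wrist'))
go([([.546,-.202,.040],15,-45,1,None)])
E
```

```text
t 5.75 gp [ 0.5403 -0.1959  0.0386] g 0.9515341402271168 F [-3.5  0.6 -1.8]
[0.02,0.14,-0.01,0.22,0.0,0.0,1]
-- 1
```

View pics/w7.png

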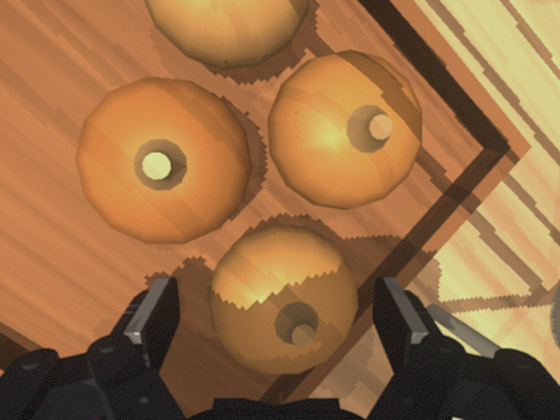

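Request:
{"op": "carry_out", "data": {
  "moves": [
    [[0, 0, 0, 0, 0, -0.1, 0.6], [0, 0, 0, 0, 0, 0, -1], [0, 0, 0, 0, 0, 0, -1], [0, 0, 0, 0, 0, 0, -1], [0, 0, 0, 0, 0, 0, -1]]
  ]
}}

```text
time: 6.17
tool_pos: [0.5475, -0.199, 0.033]
tool_rot: [-0.05, 0.916, -0.379, 0.12]
contact_force: [1.0, -0.8, -1.2]
gripper_width: 0.691
```

```bash
python3 - <<'E'
from plan import *
save('w8.png',grab_frame('wrist'))
print(state()['ft_torque'])
go([([.546,-.202,.08],15,-45,-1,None)])
E
```

```text
[ 0.07327806  0.22747871 -0.00541709]
t 6.2167 gp [ 0.5426 -0.199   0.0509] g 0.6891817234985601 F [-0.3 -0.2  1.5]
[-0.01,0.01,0.02,0.24,-0.14,-0.68,-1]
-- 1
```

View pics/w8.png

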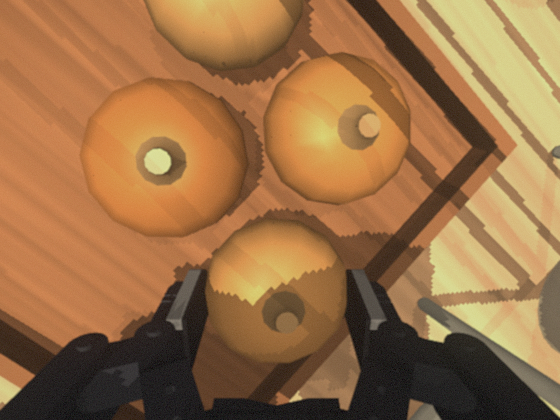

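Request:
{"op": "carry_out", "data": {
  "moves": [
    [[0, 0, 0, 0, 0, -0.3, -1], [0, 0, 0, 0, 0, -0.3, -1], [0, 0, 0, 0, 0, 0, -1]]
  ]
}}

```text
time: 6.47
tool_pos: [0.542, -0.1996, 0.0574]
tool_rot: [-0.05, 0.916, -0.379, 0.121]
contact_force: [0.0, -1.7, -0.4]
gripper_width: 0.69
```

```bash
python3 - <<'E'
from plan import *
save('w9.png',grab_frame('wrist'))
go([([.487,-.185,.075],15,-45,-1,None),([.487,-.185,.055],15,-45,-1,None)])
E
```

```text
t 6.5167 gp [ 0.5369 -0.1994  0.0744] g 0.6919103901002992 F [ 0.2  0.  -1.6]
[-0.01,-0.0,0.01,-0.55,0.3,-0.17,-1]
[-0.0,-0.0,0.01,-0.55,0.29,-0.17,-1]
-- 2
[-0.0,-0.0,-0.0,-0.1,0.09,0.49,-1]
-- 1
```

View pics/w9.png

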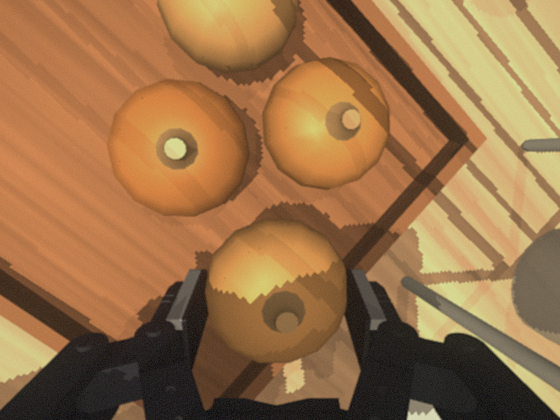

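Request:
{"op": "carry_out", "data": {
  "moves": [
    [[0, 0, 0, -0.55, 0.3, -0.17, -1], [0, 0, 0, -0.55, 0.3, -0.17, -1], [0, 0, 0, -0.1, 0.09, 0.45, -1], [0, 0, 0, 0, 0, 0, -1]]
  ]
}}

```text
time: 6.85
tool_pos: [0.4871, -0.1826, 0.0332]
tool_rot: [-0.051, 0.917, -0.379, 0.116]
contact_force: [-0.6, 0.8, -3.7]
gripper_width: 0.687
```

```bash
python3 - <<'E'
from plan import *
go([([.487,-.187,.051],15,-45,-1,None)])
E
```

```text
t 6.85 gp [ 0.4824 -0.1827  0.0513] g 0.6873164597511146 F [-0.6  0.8 -3.7]
[0.01,0.1,0.0,0.16,-0.0,0.04,-1]
-- 1
```

Request:
{"op": "carry_out", "data": {
  "moves": [
    [[0, 0, 0, 0.05, 0, 0.04, -1], [0, 0, 0, 0, 0, 0, -1], [0, 0, 0, 0, 0, 0, -1]]
  ]
}}

```text
time: 7.1
tool_pos: [0.4931, -0.1863, 0.0361]
tool_rot: [-0.05, 0.916, -0.379, 0.12]
contact_force: [0.3, -0.2, -1.5]
gripper_width: 0.692
```

```bash
python3 - <<'E'
from plan import *
go([([.487,-.187,.051],15,-45,-1,None)])
f=grab_frame('side');save('s10.png',f)
cv2.imwrite('pics/s10c.png',cv2.resize(f['frame'][240:360,220:350,::-1],None,fx=5,fy=5))
E
```

```text
t 7.1 gp [ 0.4883 -0.1864  0.0542] g 0.6919344164852563 F [ 0.3 -0.2 -1.5]
[-0.01,0.03,0.02,-0.02,0.05,0.07,-1]
-- 1
```

View pics/s10c.png

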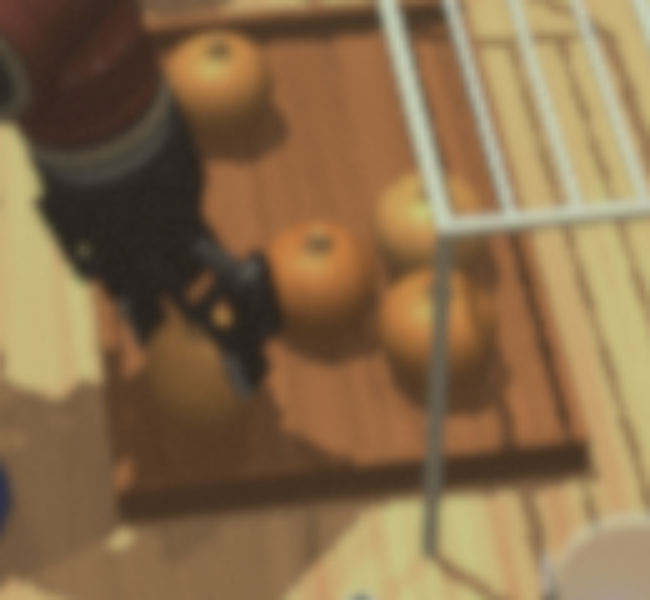

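Request:
{"op": "carry_out", "data": {
  "moves": [
    [[0, 0, 0, 0, 0, 0.05, -1], [0, 0, 0, 0, 0, 0.04, -1], [0, 0, 0, 0, 0, 0, -1], [0, 0, 0, 0, 0, 0, -1]]
  ]
}}

```text
time: 7.48
tool_pos: [0.4937, -0.1861, 0.0328]
tool_rot: [-0.05, 0.916, -0.379, 0.12]
contact_force: [-0.8, 0.7, 2.6]
gripper_width: 0.687
```

Request:
{"op": "carry_out", "data": {
  "moves": [
    [[0, 0, 0, 0, 0, 0, 0.1], [0, 0, 0, 0, 0, 0, 0.6], [0, 0, 0, 0, 0, 0, 0.8], [0, 0, 0, 0, 0, -0.4, 0.8], [0, 0, 0, 0, 0, -0.9, 0.9], [0, 0, 0, 0, 0, -1, 1]]
  ]
}}

```text
time: 7.98
tool_pos: [0.4672, -0.1846, 0.1187]
tool_rot: [-0.051, 0.917, -0.379, 0.116]
contact_force: [1.7, 0.6, 0.6]
gripper_width: 0.998
```

```bash
python3 - <<'E'
from plan import *
from fit import *
fs=[(grab_frame('side'),None)]
C,r=fit(cloud(fs),[(.62,-.1,.034),(.612,-.171,.034),(.556,-.130,.034),(.49,-.187,.034),(.516,.024,.034)])
print(C.round(4),[x[0] for x in r])
go([([.51,-.13,.115],30,0,1,8),([.554,-.130,.038],30,0,1,None)])
E
```

```text
[[ 0.6208 -0.1007  0.0342]
 [ 0.6127 -0.1723  0.0345]
 [ 0.556  -0.1302  0.0344]
 [ 0.4928 -0.1894  0.0344]
 [ 0.5192  0.0254  0.0342]] [290, 371, 431, 471, 335]
t 8.0333 gp [ 0.4664 -0.1879  0.1481] g 0.9998172829296443 F [ 5.4 -1.4  5.2]
[0.35,0.14,1.12,-0.04,-0.21,0.13,1]
[0.35,0.14,1.12,-0.07,-0.2,0.14,1]
[0.35,0.14,1.13,-0.09,-0.19,0.14,1]
[0.35,0.14,1.12,-0.11,-0.18,0.15,1]
[0.35,0.14,1.12,-0.12,-0.16,0.15,1]
[0.35,0.14,1.13,-0.14,-0.14,0.16,1]
[0.34,0.14,1.12,-0.16,-0.13,0.16,1]
[0.35,0.14,1.13,-0.17,-0.1,0.16,1]
-- 8
[-0.0,-0.0,-0.0,-0.0,0.0,0.74,1]
[-0.0,-0.0,-0.0,-0.0,0.0,0.74,1]
[-0.0,-0.0,-0.0,-0.0,0.01,0.74,1]
-- 3
```

```bash
python3 - <<'E'
from plan import *
go([([.525,-.13,.125],20,0,1,10)])
E
```

```text
t 8.0333 gp [ 0.4664 -0.1879  0.1481] g 0.9998172829296443 F [ 5.4 -1.4  5.2]
[0.09,0.03,0.9,-0.01,-0.19,0.09,1]
[0.09,0.03,0.9,-0.03,-0.19,0.1,1]
[0.09,0.03,0.9,-0.04,-0.19,0.1,1]
[0.09,0.03,0.9,-0.06,-0.19,0.1,1]
[0.09,0.03,0.91,-0.07,-0.18,0.1,1]
[0.09,0.04,0.9,-0.08,-0.17,0.1,1]
[0.09,0.03,0.91,-0.1,-0.16,0.1,1]
[0.09,0.04,0.9,-0.11,-0.16,0.1,1]
[0.09,0.03,0.91,-0.12,-0.14,0.1,1]
[0.09,0.04,0.9,-0.14,-0.14,0.11,1]
-- 10
```

Request:
{"op": "carry_out", "data": {
  "moves": [
    [[0.1, 0.04, 1, -0.01, -0.22, 0.1, 1], [0.1, 0.04, 1, -0.03, -0.22, 0.1, 1], [0.1, 0.04, 1, -0.05, -0.21, 0.1, 1], [0.1, 0.04, 1, -0.07, -0.2, 0.1, 1], [0.1, 0.04, 1, -0.08, -0.2, 0.1, 1], [0.1, 0.04, 1, -0.1, -0.18, 0.1, 1], [0.1, 0.04, 1, -0.12, -0.17, 0.1, 1], [0.1, 0.04, 1, -0.13, -0.16, 0.1, 1]]
  ]
}}

```text
time: 8.7
tool_pos: [0.5218, -0.1342, 0.1032]
tool_rot: [-0.115, 0.726, -0.667, 0.12]
contact_force: [-1.0, -0.1, -0.4]
gripper_width: 0.997
```

```bash
python3 - <<'E'
from plan import *
save('w11.png',grab_frame('wrist'))
go([([.525,-.13,.125],20,0,1,None),([.554,-.130,.042],20,0,1,3)])
E
```

```text
t 8.75 gp [ 0.5158 -0.1333  0.1203] g 1.0010309720609893 F [-0.2  0.6 -0.2]
[0.18,0.1,0.93,-0.06,-0.27,-0.03,1]
-- 1
[-0.0,-0.0,0.0,0.0,0.01,0.73,1]
[-0.0,-0.0,0.0,0.0,0.01,0.73,1]
[-0.0,-0.0,0.0,0.0,0.01,0.73,1]
-- 3
```

View pics/w11.png

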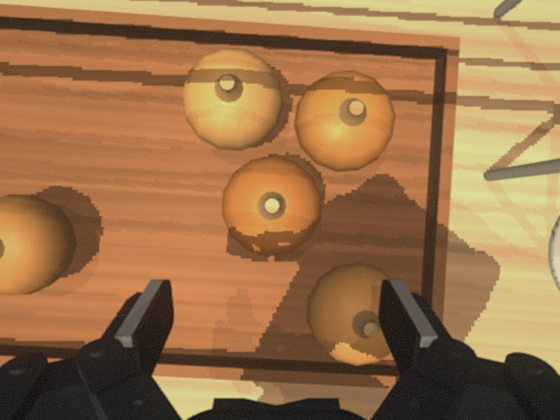

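Request:
{"op": "carry_out", "data": {
  "moves": [
    [[0.18, 0.1, 0.93, -0.06, -0.27, 0, 1], [0, 0, 0, 0, 0, 0.73, 1], [0, 0, 0, 0, 0, 0.73, 1], [0, 0, 0, 0, 0, 0.72, 1], [0, 0, 0, 0, 0, 0, 0.6], [0, 0, 0, 0, 0, 0, -1], [0, 0, 0, 0, 0, 0, -1], [0, 0, 0, 0, 0, 0, -1]]
  ]
}}

```text
time: 9.42
tool_pos: [0.5621, -0.1319, 0.0271]
tool_rot: [-0.122, 0.699, -0.694, 0.125]
contact_force: [0.6, 0.1, -0.9]
gripper_width: 0.707
```

```bash
python3 - <<'E'
from plan import *
save('w12.png',grab_frame('wrist'))
go([([.545,-.13,.075],20,0,-1,1),([.50,-.08,.07],20,0,-1,3),([.50,-.08,.045],20,0,-1,1)])
E
```

```text
t 9.4667 gp [ 0.5558 -0.1319  0.0448] g 0.7053038603458879 F [-0.2  0.5 -1.9]
[-0.04,-0.03,0.09,-0.05,-0.01,-0.8,-1]
-- 1
[0.0,-0.0,-0.0,-0.42,0.37,-0.09,-1]
[0.0,-0.0,-0.0,-0.41,0.37,-0.09,-1]
[0.0,-0.0,-0.0,-0.42,0.36,-0.09,-1]
-- 3
[0.0,-0.0,-0.0,0.0,0.22,0.59,-1]
-- 1
```

View pics/w12.png

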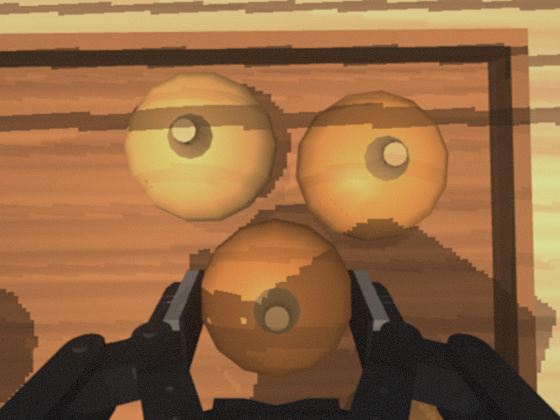

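Request:
{"op": "carry_out", "data": {
  "moves": [
    [[0, 0, 0, 0, 0.1, -0.35, -1], [0, 0, 0, -0.05, 0.1, -0.45, -1], [0, 0, 0, -0.42, 0.4, -0.1, -1], [0, 0, 0, -0.42, 0.4, -0.09, -1], [0, 0, 0, -0.42, 0.38, -0.05, -1], [0, 0, 0, 0, 0.1, 0.3, -1], [0, 0, 0, 0, 0, 0, -1]]
  ]
}}

```text
time: 10.05
tool_pos: [0.4936, -0.0783, 0.0317]
tool_rot: [-0.122, 0.699, -0.694, 0.123]
contact_force: [0.2, -0.5, -2.0]
gripper_width: 0.704
```

```bash
python3 - <<'E'
from plan import *
go([([.492,-.08,.049],20,0,-1,1),([.492,-.08,.045],20,0,-1,1)])
E
```

```text
t 10.05 gp [ 0.4872 -0.0782  0.0493] g 0.7039625816585002 F [ 0.2 -0.5 -2. ]
[0.01,-0.01,0.09,0.04,-0.11,0.05,-1]
-- 1
[-0.0,0.0,0.0,0.0,0.04,0.09,-1]
-- 1
```

Request:
{"op": "carry_out", "data": {
  "moves": [
    [[0, 0, 0, 0.02, 0, 0.07, -1], [0, 0, 0, 0.02, 0, 0.06, -1], [0, 0, 0, 0, 0, 0, -1], [0, 0, 0, 0, 0, 0, -1]]
  ]
}}

```text
time: 10.38
tool_pos: [0.4979, -0.0815, 0.0283]
tool_rot: [-0.122, 0.698, -0.694, 0.124]
contact_force: [-0.2, -0.4, -0.8]
gripper_width: 0.71
```

Request:
{"op": "carry_out", "data": {
  "moves": [
    [[0, 0, 0, 0, 0, 0.05, -1], [0, 0, 0, 0, 0, 0, -1], [0, 0, 0, 0, 0, 0, 0.1], [0, 0, 0, 0, 0, 0, 0.7], [0, 0, 0, 0, 0, -0.3, 0.8], [0, 0, 0, 0, 0, -0.9, 0.9], [0, 0, 0, 0, 0, -0.9, 1], [0, 0, 0, 0, 0, 0, 1]]
  ]
}}

```text
time: 11.05
tool_pos: [0.4728, -0.0826, 0.1138]
tool_rot: [-0.125, 0.698, -0.693, 0.131]
contact_force: [1.4, -1.5, 0.7]
gripper_width: 0.999
```

```bash
python3 - <<'E'
from plan import *
from fit import *
save('w13.png',grab_frame('wrist'))
fs=[(grab_frame('top'),None),(grab_frame('side'),None)]
C,r=fit(cloud(fs),[(.62,-.1,.034),(.612,-.171,.034),(.494,-.08,.034),(.493,-.189,.034),(.519,.025,.034)])
print(C.round(4),[x[0] for x in r])
go([])
E
```

```text
[[ 0.6204 -0.1003  0.0341]
 [ 0.6129 -0.172   0.0341]
 [ 0.4936 -0.081   0.0342]
 [ 0.4923 -0.1897  0.0343]
 [ 0.5184  0.0253  0.0342]] [651, 751, 800, 909, 814]
t 11.2 gp [ 0.4632 -0.081   0.1233] g 1.0039935076253432 F [ 0.1  0.5 -0.4]
```

View pics/w13.png

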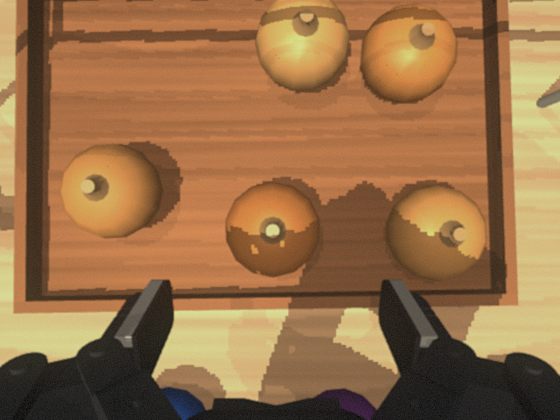

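```bash
python3 - <<'E'
from plan import *
print(state()['joint_pos'].round(2))
go([([.552,-.100,.1215],38,45,0.75,10),([.6135,-.1,.0427],38,45,.75,4)])
E
```

```text
[-0.41 -0.46  2.29  0.16  0.99  1.09]
t 11.2 gp [ 0.4632 -0.081   0.1233] g 1.0039935076253432 F [ 0.1  0.5 -0.4]
[0.34,-0.14,0.9,0.05,-0.22,0.08,0.75]
[0.34,-0.14,0.9,0.03,-0.22,0.08,0.75]
[0.34,-0.14,0.9,0.02,-0.22,0.09,0.75]
[0.34,-0.14,0.9,-0.0,-0.22,0.1,0.75]
[0.34,-0.14,0.9,-0.02,-0.22,0.1,0.75]
[0.34,-0.14,0.9,-0.03,-0.21,0.11,0.75]
[0.33,-0.14,0.9,-0.05,-0.2,0.12,0.75]
[0.34,-0.14,0.9,-0.06,-0.2,0.12,0.75]
[0.33,-0.14,0.91,-0.07,-0.19,0.13,0.75]
[0.34,-0.15,0.9,-0.09,-0.17,0.14,0.75]
-- 10
[-0.0,-0.0,0.0,0.0,0.0,0.63,0.75]
[-0.0,-0.0,0.0,0.0,0.0,0.62,0.75]
[-0.0,-0.0,0.0,0.0,0.0,0.63,0.75]
[-0.0,-0.0,0.0,0.0,0.0,0.62,0.75]
-- 4
```

Request:
{"op": "carry_out", "data": {
  "moves": [
    [[0.34, -0.14, 0.95, 0.05, -0.22, 0.08, 0.75], [0.34, -0.14, 0.95, 0.03, -0.22, 0.08, 0.75], [0.34, -0.14, 0.95, 0.02, -0.22, 0.09, 0.75], [0.34, -0.14, 0.95, 0, -0.22, 0.1, 0.75], [0.34, -0.14, 0.95, -0.02, -0.22, 0.1, 0.75], [0.34, -0.14, 0.95, -0.03, -0.21, 0.11, 0.75], [0.34, -0.14, 0.95, -0.05, -0.2, 0.12, 0.75], [0.34, -0.14, 0.95, -0.06, -0.2, 0.12, 0.75]]
  ]
}}

```text
time: 11.87
tool_pos: [0.5434, -0.0966, 0.1028]
tool_rot: [0.268, -0.419, 0.859, -0.122]
contact_force: [0.2, 0.4, -0.4]
gripper_width: 0.874
```

```bash
python3 - <<'E'
from plan import *
save('w14.png',grab_frame('wrist'))
go([([.552,-.100,.1215],38,45,0.75,2),([.6135,-.1,.0427],38,45,.75,4)])
E
```

```text
t 11.9167 gp [ 0.5331 -0.0969  0.1178] g 0.8762825869634105 F [-0.2  0.3 -0.4]
[0.34,-0.18,0.66,-0.11,-0.21,0.09,0.75]
[0.33,-0.18,0.66,-0.13,-0.2,0.11,0.75]
-- 2
[0.0,0.0,0.0,0.0,-0.0,0.62,0.75]
[0.0,0.0,0.0,0.0,-0.0,0.63,0.75]
[0.0,0.0,0.0,0.0,-0.0,0.62,0.75]
[0.0,0.0,0.0,0.0,-0.0,0.63,0.75]
-- 4
```

View pics/w14.png

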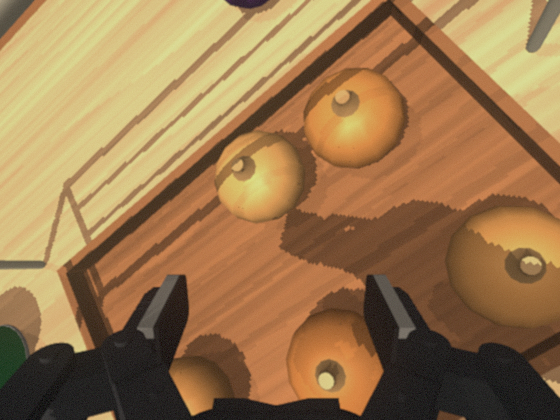

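```bash
python3 - <<'E'
from plan import *
go([([.552,-.100,.1225],38,53,0.7,3),([.594,-.1,.0690],38,53,.7,2)])
E
```

```text
t 11.9167 gp [ 0.5331 -0.0969  0.1178] g 0.8762825869634105 F [-0.2  0.3 -0.4]
[0.22,-0.13,0.97,-0.08,-0.15,0.06,0.7]
[0.21,-0.14,0.97,-0.09,-0.13,0.06,0.7]
[0.22,-0.13,0.98,-0.1,-0.13,0.06,0.7]
-- 3
[-0.0,-0.0,-0.0,-0.0,-0.0,0.85,0.7]
[-0.0,-0.0,-0.0,-0.0,-0.0,0.85,0.7]
-- 2
```

Request:
{"op": "carry_out", "data": {
  "moves": [
    [[0.22, -0.13, 0.97, -0.08, -0.15, 0.06, 0.72], [0.22, -0.13, 0.97, -0.09, -0.13, 0.06, 0.72], [0.22, -0.13, 0.97, -0.1, -0.13, 0.06, 0.72], [0, 0, 0, 0, 0, 0.4, 0.72], [0, 0, 0, 0, 0, 0.4, 0.72], [0, 0, 0, 0, 0, 0, 0.72]]
  ]
}}

```text
time: 12.42
tool_pos: [0.5822, -0.099, 0.0811]
tool_rot: [0.306, -0.305, 0.896, -0.104]
contact_force: [-0.3, 0.3, -0.6]
gripper_width: 0.857
```

```bash
python3 - <<'E'
from plan import *
save('w15.png',grab_frame('wrist'))
f=grab_frame('side');cv2.imwrite('pics/s15c.png',cv2.resize(f['frame'][200:360,200:370,::-1],None,fx=3.5,fy=3.5))
go([([.6135,-.1,.0437],38,53,.72,None)])
E
```

```text
t 12.5167 gp [ 0.5711 -0.0994  0.0983] g 0.8617467189265606 F [-0.1 -1.3  0.4]
[0.01,-0.01,0.05,0.0,-0.01,0.86,0.72]
[0.0,-0.01,0.06,0.01,0.0,0.87,0.72]
-- 2
```

View pics/w15.png

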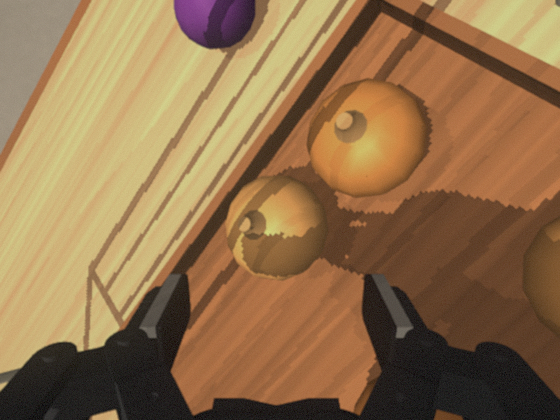

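View pics/s15c.png

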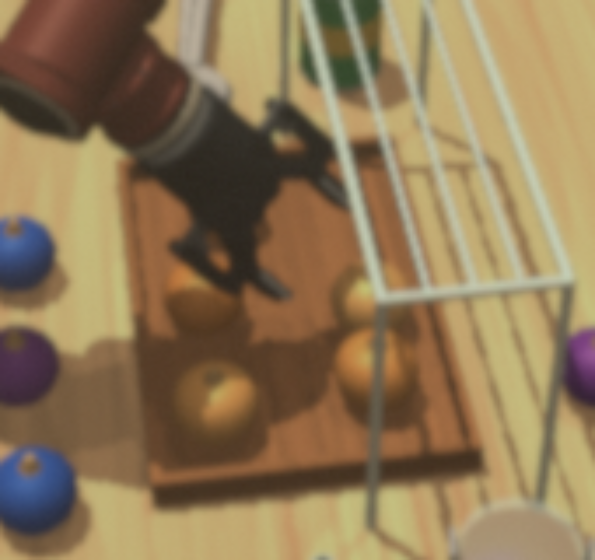

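Request:
{"op": "carry_out", "data": {
  "moves": [
    [[0, 0, 0, 0, 0, 0.5, 0.72], [0, 0, 0, 0, 0, 0.5, 0.72], [0, 0, 0, 0, 0, 0.4, 0.72], [0, 0, 0, 0, 0, 0.2, 0.72], [0, 0, 0, 0, 0, 0, 0.72]]
  ]
}}

```text
time: 12.93
tool_pos: [0.6227, -0.0999, 0.034]
tool_rot: [0.308, -0.304, 0.895, -0.105]
contact_force: [-0.0, 0.4, 0.4]
gripper_width: 0.859
```

```bash
python3 - <<'E'
from plan import *
save('w16.png',grab_frame('wrist'))
f=grab_frame('side');cv2.imwrite('pics/s16c.png',cv2.resize(f['frame'][200:360,200:370,::-1],None,fx=3.5,fy=3.5))
go([([.6135,-.1,.0437],38,53,.72,None)])
E
```

```text
t 13.0333 gp [ 0.6115 -0.1002  0.0504] g 0.8605851702689932 F [-0.4 -0.7  0. ]
[-0.03,0.0,0.11,0.05,0.04,0.16,0.72]
-- 1
```

View pics/w16.png

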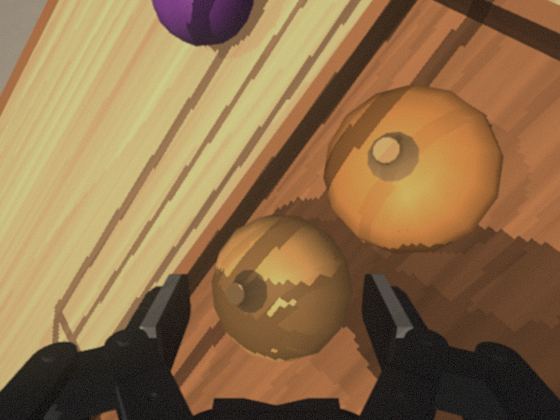

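View pics/s16c.png

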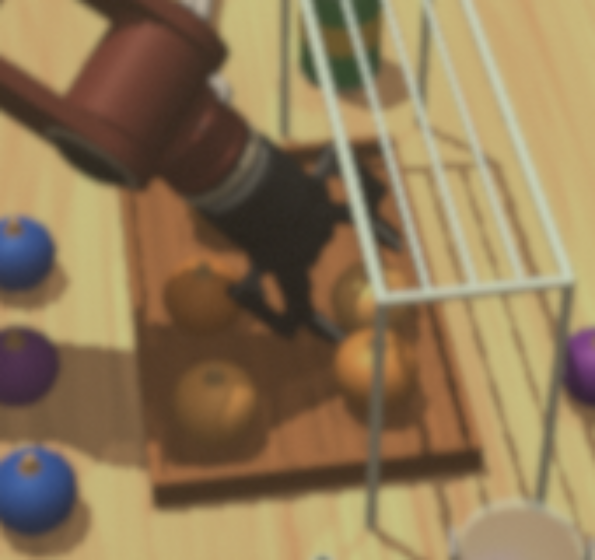

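Request:
{"op": "carry_out", "data": {
  "moves": [
    [[0, 0, 0, 0.03, 0.03, 0.14, 0.72], [0, 0, 0, 0, 0, 0, 0.4], [0, 0, 0, 0, 0, 0, -1], [0, 0, 0, 0, 0, 0, -1], [0, 0, 0, 0, 0, 0, -1], [0, 0, 0, 0, 0, 0, -1]]
  ]
}}

```text
time: 13.53
tool_pos: [0.6258, -0.1005, 0.0308]
tool_rot: [0.309, -0.303, 0.895, -0.107]
contact_force: [-3.7, -1.4, 3.2]
gripper_width: 0.68
```

```bash
python3 - <<'E'
from plan import *
save('w17.png',grab_frame('wrist'))
go([([.609,-.098,.062],38,53,-1,1),([.605,-.036,.062],38,53,-1,4)])
E
```

```text
t 13.5833 gp [ 0.6142 -0.1004  0.0454] g 0.6737645850294767 F [-2.2 -1.2  3.8]
[-0.05,0.01,0.1,-0.16,-0.04,-0.41,-1]
-- 1
[-0.0,0.0,0.0,-0.22,0.32,-0.01,-1]
[-0.0,0.0,0.0,-0.22,0.32,-0.02,-1]
[-0.0,0.0,0.0,-0.21,0.32,-0.01,-1]
[-0.0,0.0,0.0,-0.22,0.32,-0.02,-1]
-- 4
```

View pics/w17.png

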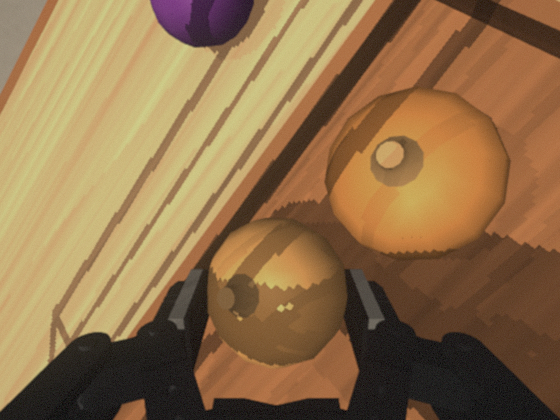

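Request:
{"op": "carry_out", "data": {
  "moves": [
    [[0, 0, 0, -0.15, -0.05, -0.25, -1], [0, 0, 0, -0.1, 0, -0.16, -1], [0, 0, 0, -0.22, 0.32, -0.02, -1], [0, 0, 0, -0.22, 0.32, -0.02, -1], [0, 0, 0, -0.22, 0.32, -0.02, -1], [0, 0, 0, -0.22, 0.32, -0.02, -1], [0, 0, 0, 0, 0, 0, -1]]
  ]
}}

```text
time: 14.17
tool_pos: [0.6167, -0.0308, 0.0479]
tool_rot: [0.308, -0.305, 0.895, -0.105]
contact_force: [-0.9, -1.4, -1.4]
gripper_width: 0.674
```

```bash
python3 - <<'E'
from plan import *
save('w18.png',grab_frame('wrist'))
go([([.607,-.036,.048],38,53,-1,2)])
E
```

```text
t 14.2167 gp [ 0.6056 -0.0319  0.0629] g 0.6765011651366043 F [-1.  -1.1 -1.3]
[-0.0,0.0,0.06,0.11,0.02,0.16,-1]
[-0.01,0.0,0.07,0.11,0.02,0.15,-1]
-- 2
```

View pics/w18.png

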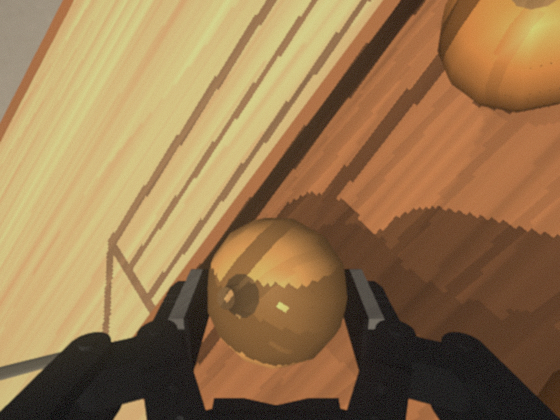

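Onion A is held and has been carried left. Now lowering it.

Request:
{"op": "carry_out", "data": {
  "moves": [
    [[0, 0, 0, 0.11, 0.02, 0.16, -1], [0, 0, 0, 0.08, 0.01, 0.12, -1], [0, 0, 0, 0, 0, 0, -1], [0, 0, 0, 0, 0, 0, -1]]
  ]
}}

```text
time: 14.55
tool_pos: [0.619, -0.0379, 0.0347]
tool_rot: [0.308, -0.303, 0.896, -0.106]
contact_force: [0.7, 0.3, -1.7]
gripper_width: 0.673
```

```bash
python3 - <<'E'
from plan import *
go([([.607,-.036,.046],38,53,-1,1)])
E
```

```text
t 14.55 gp [ 0.6075 -0.0378  0.0494] g 0.6730509744441233 F [ 0.7  0.3 -1.7]
[-0.02,-0.02,0.09,0.02,0.08,0.06,-1]
-- 1
```

Request:
{"op": "carry_out", "data": {
  "moves": [
    [[0, 0, 0, 0.03, 0.03, 0.05, -1], [0, 0, 0, 0.02, 0.02, 0.04, -1], [0, 0, 0, 0, 0, 0, -1], [0, 0, 0, 0, 0, 0, -1]]
  ]
}}

```text
time: 14.88
tool_pos: [0.6196, -0.0369, 0.0312]
tool_rot: [0.309, -0.304, 0.895, -0.106]
contact_force: [-0.8, 0.1, -1.6]
gripper_width: 0.674
```

```bash
python3 - <<'E'
from plan import *
go([])
E
```

```text
t 14.8833 gp [ 0.608  -0.0369  0.046 ] g 0.6738993535205619 F [-0.8  0.1 -1.6]
```

Request:
{"op": "carry_out", "data": {
  "moves": [
    [[0, 0, 0, 0.02, 0.02, 0.04, -1], [0, 0, 0, 0, 0, 0, -1], [0, 0, 0, 0, 0, 0, -1]]
  ]
}}

```text
time: 15.13
tool_pos: [0.6207, -0.037, 0.0308]
tool_rot: [0.31, -0.303, 0.895, -0.107]
contact_force: [-1.3, -0.2, 2.9]
gripper_width: 0.672
```

Request:
{"op": "carry_out", "data": {
  "moves": [
    [[0, 0, 0, 0, 0, 0, 0.4], [0, 0, 0, 0, 0, 0, 0.6], [0, 0, 0, 0, 0, 0, 0.72], [0, 0, 0, 0, 0, -0.2, 0.72], [0, 0, 0, 0, 0, -0.6, 0.72], [0, 0, 0, 0, 0, -0.9, 0.72], [0, 0, 0, 0, 0, -0.9, 0.72], [0, 0, 0, 0, 0, -0.5, 0.72]]
  ]
}}

```text
time: 15.8
tool_pos: [0.5426, -0.0365, 0.1293]
tool_rot: [0.31, -0.304, 0.895, -0.107]
contact_force: [0.0, -0.6, 2.0]
gripper_width: 0.86
```

```bash
python3 - <<'E'
from plan import *
from fit import *
f=grab_frame('top');save('t19.png',f);g=grab_frame('side');save('s19.png',g)
cv2.imwrite('pics/s19c.png',cv2.resize(g['frame'][200:360,200:370,::-1],None,fx=3.5,fy=3.5))
for F in ([(g,None)],[(f,None),(g,None)]):
  C,r=fit(cloud(F),[(.613,-.037,.034),(.612,-.171,.034),(.494,-.08,.034),(.493,-.189,.034),(.519,.025,.034)])
  print(C.round(4),[x[0] for x in r])
from scipy.spatial.distance import pdist
print((pdist(C)-.064).round(3))
go([])
E
```

```text
[[ 0.6166 -0.0362  0.0341]
 [ 0.6131 -0.1718  0.0341]
 [ 0.4942 -0.081   0.0341]
 [ 0.4925 -0.1894  0.0344]
 [ 0.5185  0.0252  0.0349]] [309, 369, 412, 470, 301]
[[ 0.6162 -0.0362  0.034 ]
 [ 0.6128 -0.1719  0.0341]
 [ 0.4938 -0.0809  0.0339]
 [ 0.4921 -0.1895  0.0343]
 [ 0.5184  0.0253  0.0343]] [651, 747, 546, 933, 736]
[0.072 0.066 0.133 0.052 0.086 0.058 0.155 0.045 0.045 0.152]
t 15.9 gp [ 0.5325 -0.0368  0.1459] g 0.860895896006798 F [0.7 0.  0.3]
```

View pics/s19c.png

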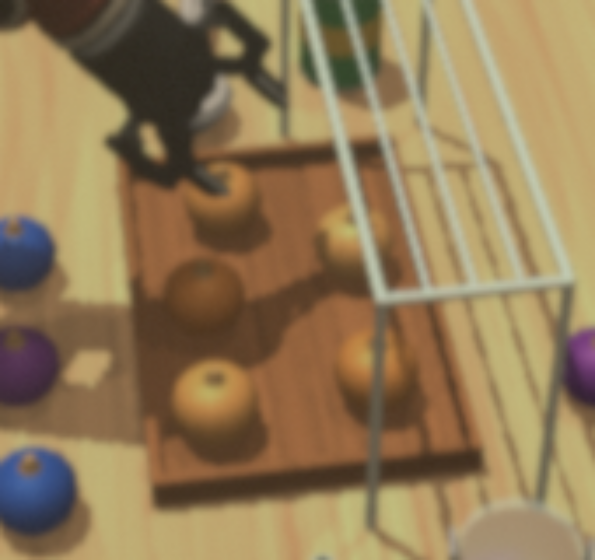

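Request:
{"op": "carry_out", "data": {
  "moves": [
    [[0, 0, 0, 0, 0, -0.8, 0.72], [0, 0, 0, 0, 0, -0.9, 0.72], [0, 0, 0, 0, 0, -0.9, 0.72], [0, 0, 0, 0, 0, -0.4, 0.72], [0, 0, 0, 0, 0, 0, 0.72], [0, 0, 0, 0, 0, 0, 0.72], [0, 0, 0, 0, 0, 0, 0.72]]
  ]
}}

```text
time: 16.48
tool_pos: [0.4689, -0.0359, 0.2187]
tool_rot: [0.307, -0.304, 0.896, -0.105]
contact_force: [0.3, 0.2, -1.1]
gripper_width: 0.861
```

```bash
python3 - <<'E'
from plan import *
from fit import *
f=grab_frame('top');g=grab_frame('side');save('t20.png',f)
C,r=fit(cloud([(g,None)]),[(.616,-.037,.034),(.612,-.171,.034),(.494,-.08,.034),(.493,-.189,.034),(.519,.025,.034)])
print(C.round(4),[x[0] for x in r])
a=dict(np.load('pics/side0.npz'))['frame'];b=g['frame']
d=cv2.absdiff(a,b).max(2);
for n,(u0,u1,v0,v1) in dict(can=(284,312,182,226),jar=(328,370,340,395),funnel=(268,316,355,402),squeezer=(240,270,190,240)).items(): print(n,(d[v0:v1,u0:u1]>50).mean().round(3))
vis=np.hstack([a[170:410,180:390],b[170:410,180:390]])[:,:,::-1];cv2.imwrite('pics/cmp.png',cv2.resize(vis,None,fx=1.8,fy=1.8))
go([])
E
```

```text
[[ 0.6164 -0.0368  0.0342]
 [ 0.6129 -0.1718  0.0341]
 [ 0.4941 -0.0811  0.0343]
 [ 0.4928 -0.1894  0.0343]
 [ 0.5192  0.0251  0.0342]] [311, 373, 411, 471, 367]
can 0.0
jar 0.0
funnel 0.0
squeezer 0.084
t 16.5833 gp [ 0.4573 -0.0358  0.2329] g 0.8584647395313496 F [ 0.  -0.8  0.5]
```

View pics/cmp.png

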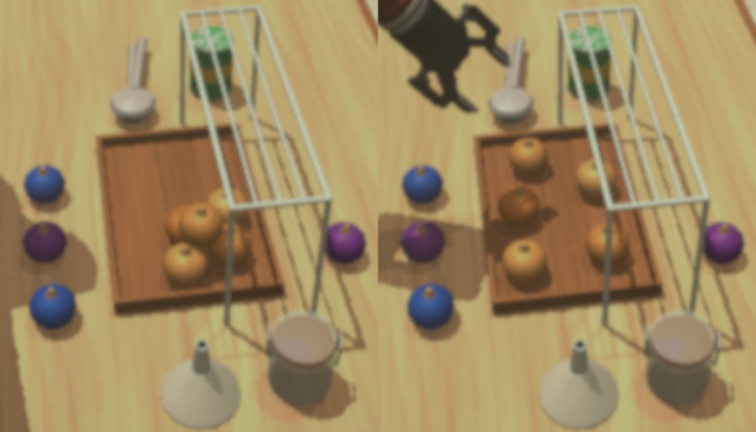

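The before/after pair shows all five onions spread out on the tray floor. The can, jar, funnel and squeezer are where they started; the squeezer's 8% pixel difference comes from the finger overlapping it in the picture. Handing in.

```bash
python3 -c "
from plant import ticket
print(ticket.job_done())"
```

```text
the job is handed in; nothing more can be done
None
```

The five onions are spread over the tray in one layer, and the job is handed in at about 16.6 s on the robot's clock. I gripped and set down four of them one by one: the top one first, then the front pair, then the left-rear one under the shelf with the hand tilted. The right-rear onion stayed where it was.

- **Floor contact:** in the last check all five centres were 34 mm above the work surface, which is the height for an onion resting on the tray floor.
- **Spacing:** the smallest clear gap between any two onions was about 45 mm, against the 20 mm asked for.
- **Thirds:** going by their centres, there is one onion in the left third, two in the middle and two in the right.
- **Bystanders:** the can, jar and funnel showed no change against the starting picture. The squeezer region differed by 8%, which I put down to a gripper finger overlapping it in the view; by eye it had not moved.
- **Forces:** the wrist force readings I saw stayed below about 8 N.

No check failed or disagreed beyond the squeezer overlap.

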